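# Stop the tube cutter, clear the offcut, reset the stop

### The arm

A 7-joint arm with a two-finger parallel gripper is mounted at the origin on the work surface. World frame = base frame: x ahead of the robot, y to its left, z up, the work surface at z = 0. Lengths are in m, angles in rad, forces in N, time in s.
With the tool pointing down it reaches from about 0.4 to 0.85 m from the base axis. Payload 4.5 kg.
Tool frame: the origin (TCP) lies at the very end of the fingers, on their centre line; the grasp point (between the pads) lies 19 mm behind it (manip.hold_point_z is the distance from the TCP to the grasp point, in m); z points along the fingers, x is the direction in which the jaws open and shut, and the axes are right-handed (so a half turn about z gives the same grasp; the last joint's range is limited). The gripper opens to 88 mm and grips with 3 to 60 N. Pads are 18 mm wide; open, the fingers measure 123 mm over their backs; the gripper's body (75 mm by 187 mm) begins 45 mm behind the grasp point.
Start: joints at [1.213, 0.689, -0.195, 1.565, 0.157, 0.902, -0.215], TCP at [0.239, -0.578, 0.239] pointing down, gripper open.
Joint ranges: [-3.01, 3.01], [-0.46, 2.08], [-1.47, 1.51], [0.13, 2.56], [-1, 4.14], [0.04, 2.09], [-2.66, 2.66]. Speed limits (rad/s): [2.57, 2.57, 3.14, 3.14, 3.14, 3.14, 3.14].

### API

Orientations are given as [roll, pitch, yaw] about the fixed x, y, z axes, in that order (R = Rz(yaw) Ry(pitch) Rx(roll)).
In Python, from plant import manip, capture, job, spot_in gives the robot as it stands.
- The arm moves only by the tool send_rows, never from a script. Its argument "steps" is one flat list of numbers, 4 for each row, row after row: the shift along the tool's x, y, z in units of 25 cm (1.0 is 25 cm), then the turn about the tool's z in units of 60 degrees (1.0 is 60 degrees). A call has 1 to 10 rows; each row is the pose to reach, as a shift and turn from the pose commanded when the call began, along the tool's axes at that moment; what a row does not reach only later rows make up. A row lasts 1/8 s, in which the tool goes at most 62.5 mm and 10.7 degrees, less where a joint would pass 70% of its speed; a pose out of reach is approached as far as the arm can. A call with a number of a shift or a turn outside -1 to 1 is refused whole. A call with a gripper value outside its range is refused whole. "gripper" is the opening, from 0 (shut) to 1 (fully open), set as the call begins (left out, the last holds). The fingers move at their own pace and stop on an object; the grip force is fixed at half the most. Time passes only in rows, so rows that repeat a pose let the fingers close. It gives the time, the measured TCP pose, the force and the opening at its end, in the units of the state.
- manip.get_state(): the state, without advancing time (a new reading comes with each control period).
- capture(name): name is "scene" or "side" or "wrist"; returns a dict with "frame" (400x640x3 uint8, blue, green, red), "mtx" (3x3 intrinsics, pixels), "R" (3x3) and "t" (3): a world point X has camera coordinates R X + t; the wrist camera has in their place "tool_from_camera" (4x4, takes a point from camera to tool coordinates, whose origin is the TCP and whose axes are the tool frame's). Camera axes: x right, y down, z forward; pixel columns grow to the right and rows downward; lengths in m; the calibration is good to about 2 mm. A picture is of the moment at which its call begins: read the wrist's pose just before it. There is no depth.
- job.job_done(): hands the job in, once; it reports no verdict.
Trained networks look in a picture, given as the dict that the camera call returned (one of the last four; its "shot" number tells which), for a name from the list of things; names that differ only in an ending like _2 or _b are one class to them, and where a whole thing is asked for, a point or a joint stands for the part that bears it (a point fixed in the world has none). Each returns a list of dicts, best first, with "score" (0 to 1); they miss things now and then, are a little off and sometimes report something else, mostly with a low value. They report only what shows in the picture. A call takes as long as a camera call.
- spot_in(thing, picture): "xyz" ([x, y, z] in m, in world coordinates, good to about 4 mm: the middle of the surface that is visible of it).
The state is a dict: "t": time; "joint_positions": joint angles; "dq": joint speeds; "joint_torque": joint torques, N m; "position": TCP position; "orientation": TCP orientation; "wrist_force": force on the tool from outside, world axes, zero at the start; "moment": the same for the moment, N m; "width": finger opening in m.
Only numpy, scipy, OpenCV 4.12 (cv2) and the standard library are available. Lean on these libraries where they do the work, as an engineer would, in place of code of your own. Each camera call takes 0.05 s, during which the arm holds its last target.

### The job

Clear the tube cutter safely: press the red mushroom stop until it latches down, slide the clear guard all the way open, push the copper offcut off the rollers into the grey catch tray and slide the guard fully shut. Only then turn the mushroom head until it pops back up - its arrows have worn off and it releases one way only, so feel which way it gives. Do not shift the other things on the bench, and let go of everything at the end.

Things in the scene. Friction and masses are not known exactly. Their poses are not given: they have to be found in the camera images.
- cutter: Bench roller tube cutter, bolted down, may stand a little turned: 175 mm wide (x), about 590 mm long (y). Origin on the bench under the middle of its two rollers; its y runs along the rollers towards the blue drive housing (100 mm wide, 100 mm high, from y = +100 mm), -y towards the catch tray. Nothing is over 57 mm high between the rollers' end (y = -95 mm) and the tray.
- rollers (a point): Middle of the cutter's two steel rollers, level with their tops, 70 mm above the bench, axes as the cutter's. Each is 40 mm in diameter and reaches from y = -95 to +95 mm; their axes are 48 mm apart, so a groove runs between them. They do not turn.
- guard (a joint): Slide of the clear guard along the cutter's +y, in m: 0 shut (over the rollers), 0.19 fully open (over the drive housing). About 2 N of friction; stays where it is left. The guard is an inverted U, 200 mm long, 124 mm wide, flat top 109 mm above the bench, open at both ends, centred on the rollers when shut.
- guard_handle (a point): Middle of the black bar handle on the guard's top: a round bar 12 mm thick and 80 mm long that lies across the slide (along the cutter's x), its axis 138 mm above the bench, 23 mm clear under it; can be pushed from either side. Moves with the guard.
- offcut_center (a point): Centre of the offcut: copper tube, 35 mm outside diameter, 110 mm long, about 0.14 kg, in the groove between the rollers; its axis is along the cutter's y and this point's y, 79 mm above the bench (top at 96 mm). Pushed on its end face it slides along the groove and drops into the tray once its tail is well past the rollers' end.
- offcut: The same copper tube as a body (origin at its centre).
- tray_in (a point): Centre of the inner floor of the grey open catch tray at the end of the cutter, axes as the cutter's: inside 132 mm (x) by 167 mm (y), floor 20 mm and rim 55 mm above the bench.
- stop_top (a point): Centre of the top of the red mushroom head, 116 mm above the bench when up; moves with it. It sits on a grey box with a yellow lid (100 x 100 mm, top 72 mm high) bolted to the bench at the robot's left or right. Head round, 56 mm diameter, upright rim 16 mm high, underside 24 mm below this point (20 mm clear under it when up, 10 mm when latched).
- stop_button (a joint): How far the head is down, in m: 0 up, 0.0092 latched (it can be pressed to 0.0107, a hard stop). A spring holds it up; it takes 7 to 12 N to push it down, and it must go down 9.5 mm or more to latch. Let go, a latched head stays down until it is turned.
- stop_head (a joint): Turn of the mushroom head, in rad, about vertical, positive anticlockwise from above, 0 at rest. It turns one way only (which way differs from start to start): 0.75 rad that way, under 0.12 rad the other way, where it meets a hard stop. Turned past about 0.45 rad a latched head is freed and springs up once it is let go. About 0.1 N m turns it; it turns back by itself.
- cleanout: Bystander: black plastic cleanout, 100 mm diameter, 92 mm high with its square brass plug; origin at the centre of its underside. On the side of the robot where the stop box is not.
- tee: Bystander: copper tee on a stub, 165 mm long, 25 mm thick, lying at the left, past the drive end of the cutter; origin on the bench under the middle of its length, which is along its y.
- coupling: Bystander: black rubber pipe coupling with steel bands, 76 mm diameter, 85 mm high, beyond the end of the catch tray; origin at the centre of its underside.

How it is judged:
On the way, in this order (a step that is already met when the one before it is completed fails the run):
1. the mushroom stop is latched down (value of joint stop_button above 0.008 m), for 0.2 s.
2. the guard is open, the stop still down (value of joint guard above 0.16 m and value of joint stop_button above 0.008 m), for 0.1 s.
3. the offcut lies in the catch tray, the stop still down (x of offcut_center in the frame of tray_in between -0.068 and 0.068 m and y of offcut_center in the frame of tray_in between -0.086 and 0.086 m and z of offcut_center in the frame of tray_in below 0.026 m and linear speed of offcut below 0.03 m/s and value of joint stop_button above 0.008 m), for 0.2 s.
4. the guard is shut again, the stop still down (value of joint guard below 0.008 m and value of joint stop_button above 0.008 m), for 0.2 s.
At the end, for the whole second after the job is handed in: The stop head is up again (within 2 mm of its top position), the guard is shut (within 8 mm), the offcut is at rest in the catch tray (its centre inside the walls, lying on the tray floor within 9 mm), and no bystander has been moved by more than 30 mm (value of joint stop_button below 0.002 m and value of joint guard below 0.008 m and linear speed of offcut below 0.03 m/s and x of offcut_center in the frame of tray_in between -0.068 and 0.068 m and y of offcut_center in the frame of tray_in between -0.086 and 0.086 m and z of offcut_center in the frame of tray_in below 0.026 m); the robot touches nothing.
It fails at once if the guard is more than 30 mm open while the stop is not latched (value of joint guard above 0.03 m and value of joint stop_button below 0.006 m).
It fails at once if the copper tee is moved by more than 30 mm (distance of tee from where it was at the start of the episode above 0.03 m).
It fails at once if the black cleanout plug is moved by more than 30 mm (distance of cleanout from where it was at the start of the episode above 0.03 m).
It fails at once if the rubber coupling is moved by more than 30 mm (distance of coupling from where it was at the start of the episode above 0.03 m).
It also fails if it takes over 64 s, if anything falls off the work surface, if the arm or the gripper's body presses on something with over 40 N, if the wrist force passes 120 N, or if a joint passes its speed limit or range.

## Working session

There is one attempt and no reset: what is moved stays moved. The work goes in short steps, Python scripts to look and compute and a tool call to move; the robot and the scene stay as the last step left them, time stands still between calls to the robot, and variables do not carry over. Pictures are saved under pics/ and viewed, and the job is handed in when it is done.

Besides the shell and the picture viewer there is one more tool, called after "Request:" as a command line: name --argument value ..., lists and objects as JSON in quotes. send_rows: Moves the arm, as the interface text tells. Its arguments: {"type":"object","properties":{"steps":{"type":"array","items":{"type":"number","minimum":-1,"maximum":1}},"gripper":{"type":"number"}},"required":["steps"]}

```bash
mkdir -p pics; ls
cat > h.py <<'E'
from plant import manip, capture, job, spot_in
import numpy as np, cv2
from scipy.spatial.transform import Rotation as Ro
np.set_printoptions(precision=4,suppress=True)
def st():
    s=manip.get_state()
    print('t',s['t'],'p',np.array(s['position']),'o',np.array(s['orientation']),'f',np.array(s['wrist_force']),'w',s['width']); return s
E
python3 - <<'E'
from h import *
s=st(); print(s)
for n in ['scene','side','wrist']:
    c=capture(n); cv2.imwrite(f'pics/{n}0.png',c['frame'])
    if n!='wrist':
        for th in ['rollers','guard_handle','offcut','tray_in','stop_top','cleanout','tee','coupling','guard','cutter']:
            try:
                r=spot_in(th,c); print(n,th,[(np.round(q['xyz'],4),round(q['score'],2)) for q in r[:2]])
            except Exception as e: print(th,e)
print(manip.get_state()['t'])
E
```

```text
pics
t 0.0 p [ 0.2383 -0.5771  0.2379] o [ 3.1414  0.0018 -1.1789] f [-0.3626  0.0768 -0.3617] w 0.0877568378617531
{'t': 0.0, 'joint_positions': array([ 1.2128,  0.69  , -0.1945,  1.5663,  0.1573,  0.9025, -0.2151]), 'dq': array([ 0.0005, -0.0014,  0.0009,  0.0012, -0.0007, -0.    ,  0.001 ]), 'joint_torque': array([  0.0003, -52.7569,  -1.2669, -15.3426,  -0.0527,   0.0066,
         0.0002]), 'position': array([ 0.2383, -0.5771,  0.2379]), 'orientation': array([ 3.1414,  0.0018, -1.1789]), 'wrist_force': array([-0.3626,  0.0768, -0.3617]), 'moment': array([-0.0148, -0.0094, -0.0027]), 'width': 0.0877568378617531}
scene rollers [(array([0.6325, 0.106 , 0.0634]), 0.64), (array([0.3731, 0.3002, 0.0639]), 0.48)]
scene guard_handle [(array([0.6357, 0.0293, 0.1096]), 0.68)]
scene offcut []
scene tray_in [(array([0.6322, 0.1022, 0.0617]), 0.83)]
scene stop_top [(array([ 0.3708, -0.2974,  0.1176]), 0.54)]
scene cleanout [(array([0.376 , 0.3009, 0.0642]), 0.94)]
scene tee [(array([0.498 , 0.432 , 0.0209]), 0.68), (array([0.3745, 0.2991, 0.0672]), 0.45)]
scene coupling [(array([ 0.5525, -0.3995,  0.0527]), 0.7)]
scene guard [(array([0.6369, 0.0358, 0.1084]), 0.66)]
scene cutter [(array([0.633 , 0.1023, 0.0673]), 0.82), (array([ 0.5513, -0.3988,  0.0529]), 0.16)]
side rollers [(array([0.5696, 0.1443, 0.1011]), 0.57)]
side guard_handle [(array([0.5872, 0.0372, 0.1084]), 0.96), (array([0.4951, 0.3878, 0.0251]), 0.18)]
side offcut []
side tray_in [(array([0.5702, 0.1427, 0.0962]), 0.59)]
side stop_top [(array([ 0.3581, -0.291 ,  0.1147]), 0.6)]
side cleanout [(array([0.342 , 0.307 , 0.0735]), 0.77)]
side tee [(array([0.4977, 0.3868, 0.026 ]), 0.8)]
side coupling [(array([ 0.5339, -0.3963,  0.0611]), 0.83)]
side guard [(array([0.5804, 0.0393, 0.1093]), 0.72)]
side cutter [(array([0.574 , 0.1433, 0.0998]), 0.78)]
1.15
```

View pics/scene0.png

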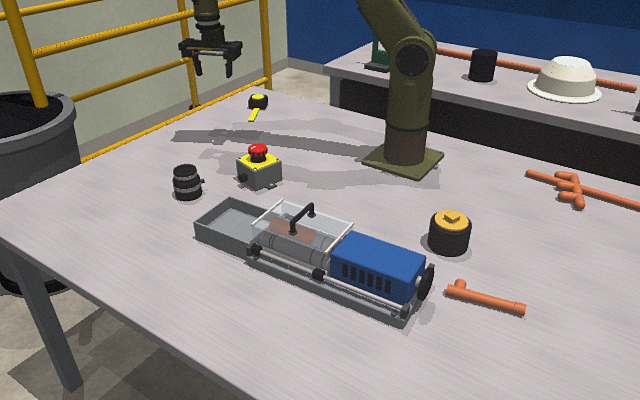

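View pics/side0.png

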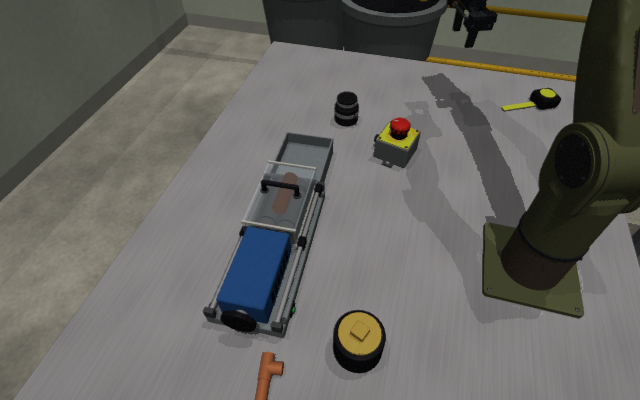

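View pics/wrist0.png

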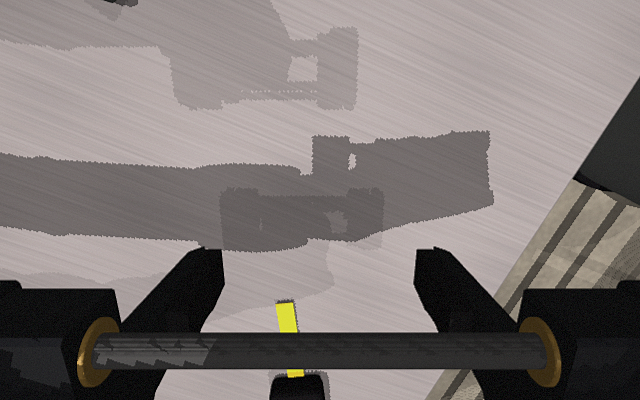

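Run:
```python
import cv2
a=cv2.imread('pics/scene0.png'); b=cv2.imread('pics/side0.png')
cv2.imwrite('pics/sa.png',cv2.resize(a[190:330,185:445],None,fx=3,fy=3,interpolation=cv2.INTER_CUBIC))
cv2.imwrite('pics/sb.png',cv2.resize(b[125:335,190:345],None,fx=2.8,fy=2.8,interpolation=cv2.INTER_CUBIC))
cv2.imwrite('pics/sc.png',cv2.resize(cv2.hconcat([a[130:200,220:300],b[105:175,360:440]]),None,fx=5,fy=5,interpolation=cv2.INTER_CUBIC))
```

```text
(no output)
```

View pics/sa.png

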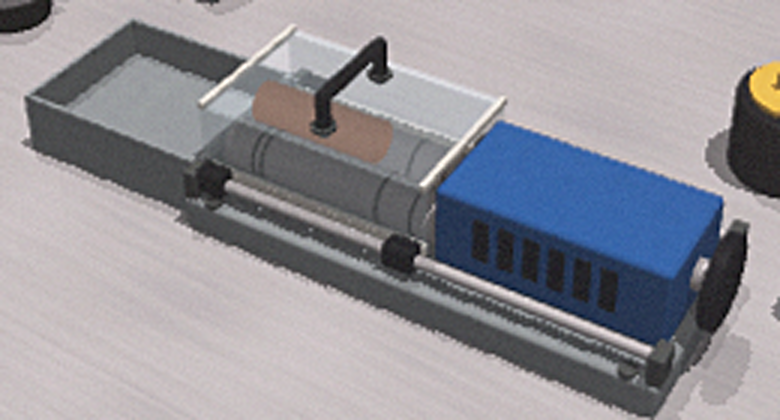

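View pics/sb.png

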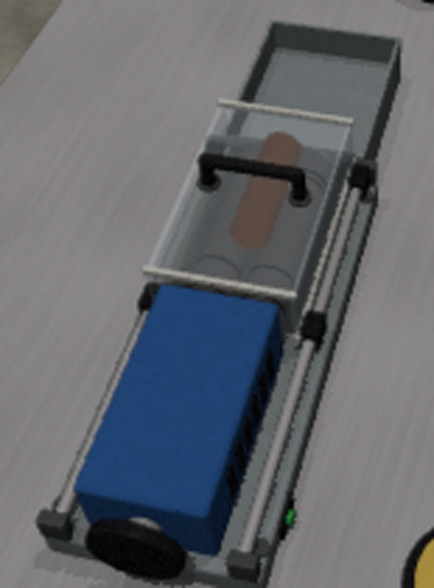

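View pics/sc.png

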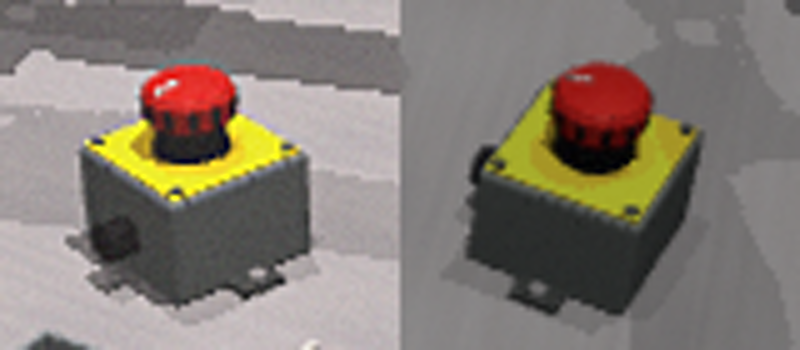

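Run:
```python
from h import *
from scipy.optimize import least_squares
A=capture('scene');B=capture('side')
def proj(c,X):
    p=np.array(c['mtx'])@(np.array(c['R'])@X+np.array(c['t'])); return p[:2]/p[2]
S=lambda u,v:np.array([185+u/3,190+v/3]); D=lambda u,v:np.array([190+u/2.8,125+v/2.8])
L=[(62,-100,109,S(200,103),D(220,102)),(-62,-100,109,S(293,30),D(353,122)),(62,100,109,S(425,187),D(146,270)),(-62,100,109,S(503,100),D(296,295)),
(50,100,100,S(438,190),D(158,290)),(-50,100,100,S(503,124),D(280,305)),(40,0,138,S(322,92),D(203,160)),(-40,0,138,S(380,42),D(300,172))]
def f(p,full=False):
    x,y,a=p[:3]; r=[]
    for l in L:
        X=np.array([x+(l[0]*np.cos(a)-l[1]*np.sin(a))/1e3,y+(l[0]*np.sin(a)+l[1]*np.cos(a))/1e3,l[2]/1e3])
        r+=[proj(A,X)-l[3],proj(B,X)-l[4]]
    return np.concatenate(r)
o=least_squares(f,[.6,.03,0],loss='soft_l1'); print(o.x, np.degrees(o.x[2])); print(f(o.x).reshape(-1,4))
x,y,a=o.x
def on(c,u,v,z):
    R=np.array(c['R']);t=np.array(c['t']); C=-R.T@t; d=R.T@np.linalg.inv(c['mtx'])@[u,v,1]; return C+d*(z-C[2])/d[2]
def cut(P): d=P[:2]-o.x[:2]; return np.array([d[0]*np.cos(a)+d[1]*np.sin(a),-d[0]*np.sin(a)+d[1]*np.cos(a)])
g=lambda P:least_squares(lambda q:np.concatenate([proj(A,np.r_[q[:2],P[0]])-P[1],proj(B,np.r_[q[:2],P[0]])-P[2]]),[.4,-.3])
q=g((.116,(258,147.6),(400.6,123.4)));print('stop',q.x,q.fun)
print(on(A,258,147.6,.116),on(B,400.6,123.4,.116))
for m in [(255,92),(390,145)]: print('offc scene',cut(on(A,*S(*m),.085)))
for m in [(282,140),(250,240)]: print('offc side',cut(on(B,*D(*m),.085)))
for nm,c,pts in [('trayS',A,[S(134,20),S(28,97)]),('trayB',B,[D(273,22),D(402,38)])]:
    for p in pts: print(nm,cut(on(c,*p,.055)))
s=st()
R=Ro.from_euler('xyz',s['orientation']).as_matrix();print(R)
```

```text
[0.5926 0.0262 0.0563] 3.2238377861399057
[[-0.0718 -0.0388  0.026  -0.4911]
 [-0.5128 -1.1938 -0.0323 -0.4064]
 [ 0.3831  0.1168 -0.8659  0.7686]
 [ 1.2911 -0.4297 -0.5798  1.4537]
 [-1.184  -0.6904  0.5718 -3.0258]
 [-1.2528 -2.6098  0.1061 -0.6484]
 [ 0.6096  1.4904  0.6989  0.4865]
 [ 0.1803  0.7769 -0.6385  1.5719]]
stop [ 0.3607 -0.299 ] [ 0.4159 -1.3229 -0.7063 -0.1467]
[ 0.3678 -0.2946  0.116 ] [ 0.3587 -0.2989  0.116 ]
offc scene [ 0.0023 -0.0926]
offc scene [0.0067 0.0364]
offc side [ 0.0014 -0.0859]
offc side [-0.0036  0.0324]
trayS [-0.0663 -0.2761]
trayS [ 0.0704 -0.2765]
trayB [ 0.0665 -0.2773]
trayB [-0.0707 -0.2805]
t 1.25 p [ 0.2387 -0.5777  0.2387] o [-3.1416 -0.0001 -1.179 ] f [-0.4135  0.2599  0.0363] w 0.0880329598699736
[[ 0.3819 -0.9242  0.0001]
 [-0.9242 -0.3819 -0.0001]
 [ 0.0001 -0.     -1.    ]]
```

Request:
send_rows --gripper 0 --steps '[-0.845,-0.885,0.2,-1,-0.845,-0.885,0.2,-1,-0.845,-0.885,0.3,-1,-0.845,-0.885,0.3,-1,-0.845,-0.885,0.3,-1,-0.845,-0.885,0.3,-1,-0.845,-0.885,0.3,-1]'

```text
t: 2.12
position: [0.363, -0.2974, 0.1637]
orientation: [-3.141, -0.0, -0.131]
wrist_force: [0.1, -0.9, -0.6]
width: 0.0203
```

Run:
```python
from h import *
s=st(); print(s['joint_positions'])
c=capture('wrist'); cv2.imwrite('pics/w1.png',c['frame']); print(spot_in('stop_top',c)[:1])
c=capture('scene'); cv2.imwrite('pics/s1.png',c['frame'])
```

```text
t 2.125 p [ 0.363  -0.2974  0.1637] o [-3.1414 -0.0001 -0.1313] f [ 0.0718 -0.8791 -0.6372] w 0.02027098511042514
[ 0.8283  0.6386 -0.3781  2.0928  0.4824  0.4937 -0.0438]
[{'xyz': [0.3646, -0.2982, 0.1159], 'score': 0.95}]
```

View pics/w1.png

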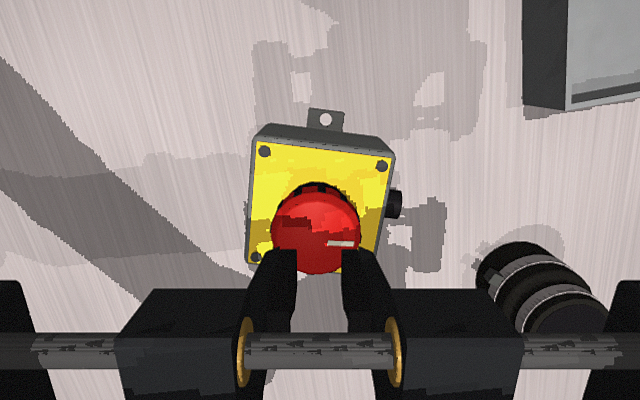

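Request:
send_rows --gripper 0 --steps '[0,0,0.1,0,0,0,0.17,0,0,0,0.21,0,0,0,0.225,0,0,0,0.236,0,0,0,0.236,0,0,0,0.236,0]'

```text
t: 3.15
position: [0.3621, -0.2991, 0.1061]
orientation: [3.139, -0.001, -0.135]
wrist_force: [-1.5, 1.8, 14.1]
width: 0.0002
```

Request:
send_rows --steps '[0,0,0.006,0,0,0,0.01,0,0,0,0.01,0]'

```text
t: 3.52
position: [0.3627, -0.2992, 0.1058]
orientation: [3.138, -0.003, -0.134]
wrist_force: [-5.2, 4.6, 40.6]
width: 0.0003
```

Request:
send_rows --steps '[0,0,-0.25,-0.18,0.1,-0.1,-0.38,-0.18,0.768,-0.9,-0.38,-0.18,0.768,-0.9,-0.38,-0.18,0.768,-0.9,-0.38,-0.18,0.768,-0.9,-0.38,-0.18,0.768,-0.9,-0.38,-0.18]'

```text
t: 4.4
position: [0.5857, -0.0955, 0.1979]
orientation: [-3.139, -0.004, 0.061]
wrist_force: [-1.4, -0.4, 0.3]
width: 0.0001
```

```bash
cat >> h.py <<'E'
C0=np.array([.5926,.0262]);CA=.0563
def tgt(cx,cy,z,s):
    "shift in tool units to reach cutter coords"
    w=np.array([C0[0]+cx*np.cos(CA)-cy*np.sin(CA),C0[1]+cx*np.sin(CA)+cy*np.cos(CA),z])
    R=Ro.from_euler('xyz',s['orientation']).as_matrix()
    print('shift',R.T@(w-s['position'])/.25,'turn',-np.degrees(CA-s['orientation'][2])/60)
def cut(P):
    d=np.array(P)[:2]-C0; return np.array([d[0]*np.cos(CA)+d[1]*np.sin(CA),-d[0]*np.sin(CA)+d[1]*np.cos(CA)])
E
python3 - <<'E'
from h import *
s=st()
c=capture('side'); cv2.imwrite('pics/d2.png',c['frame']); r=spot_in('stop_top',c)
c=capture('wrist'); cv2.imwrite('pics/w2.png',c['frame']); q=spot_in('guard_handle',c)[:1]; print(r[:1],q, [cut(k['xyz']) for k in q])
tgt(0,-.035,.122,s)
E
```

```text
t 4.4 p [ 0.5857 -0.0955  0.1979] o [-3.1385 -0.0043  0.0609] f [-1.3967 -0.3991  0.2765] w 0.00011240042999032895
[{'xyz': [0.36, -0.2894, 0.1101], 'score': 0.6}] [{'xyz': [0.5973, -0.0234, 0.1069], 'score': 0.76}] [array([ 0.0019, -0.0498])]
shift [ 0.0552 -0.3433  0.3047] turn 0.004429572625881633
```

View pics/w2.png

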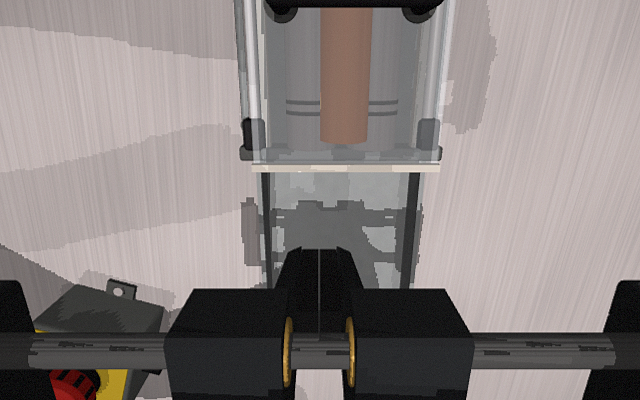

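View pics/d2.png

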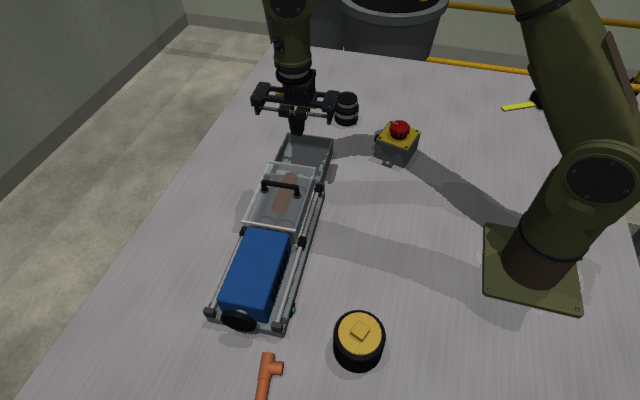

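Request:
send_rows --steps '[0.055,-0.26,0.1,0,0.055,-0.343,0.2,0,0.055,-0.343,0.305,0,0.055,-0.343,0.305,0]'

```text
t: 5.1
position: [0.5889, -0.0164, 0.1195]
orientation: [3.14, 0.005, 0.054]
wrist_force: [-0.2, -0.4, 0.0]
width: 0.0008
```

Run:
```python
from h import *
s=st(); print(cut(s['position']))
c=capture('side'); cv2.imwrite('pics/d3.png',cv2.resize(c['frame'][50:300,190:440],None,fx=2.4,fy=2.4))
tgt(0,.17,.122,s)
```

```text
t 5.1 p [ 0.5889 -0.0164  0.1195] o [3.1396 0.0051 0.0543] f [-0.2325 -0.3553  0.0395] w 0.00076122709562201
[-0.0061 -0.0423]
shift [ 0.0227 -0.8492 -0.0119] turn -0.00194239965888641
```

View pics/d3.png

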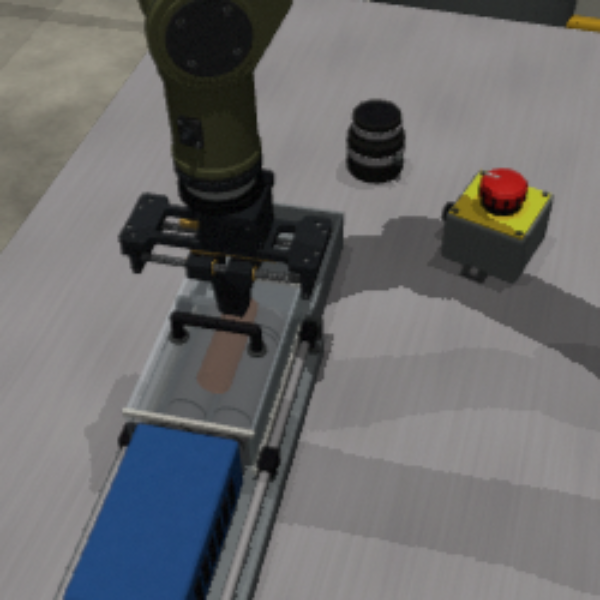

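Request:
send_rows --steps '[0.02,-0.06,0,0,0.02,-0.13,0,0,0.02,-0.22,0,0,0.02,-0.32,0,0,0.02,-0.43,0,0,0.02,-0.54,0,0,0.02,-0.65,0,0,0.02,-0.74,0,0,0.02,-0.81,0,0,0.02,-0.84,0,0]'

```text
t: 6.4
position: [0.5843, 0.1971, 0.1215]
orientation: [3.141, -0.001, 0.058]
wrist_force: [0.6, -8.4, 6.7]
width: 0.0003
```

Run:
```python
from h import *
s=st(); print(cut(s['position']))
c=capture('side'); cv2.imwrite('pics/d4.png',cv2.resize(c['frame'][50:350,190:440],None,fx=2,fy=2))
c=capture('wrist'); cv2.imwrite('pics/w4.png',c['frame'])
tgt(0,.185,.122,s)
```

```text
t 6.4 p [0.5843 0.1971 0.1215] o [ 3.1406 -0.0005  0.0582] f [ 0.636  -8.4403  6.7233] w 0.0002643662916699673
[0.0013 0.1711]
shift [-0.0051 -0.0557 -0.0019] turn 0.0017738731796241084
```

View pics/d4.png

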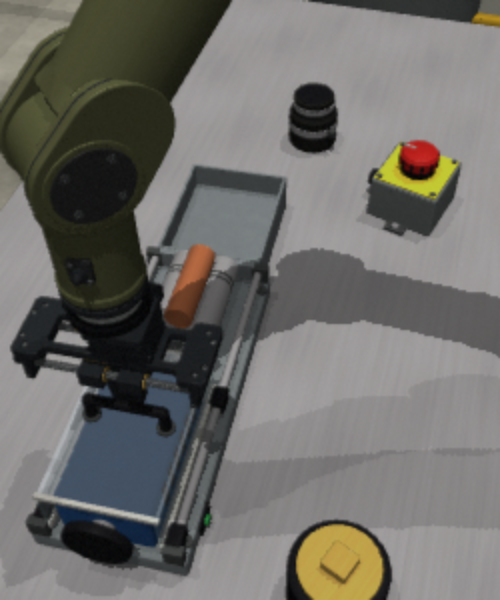

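Request:
send_rows --steps '[0,0.04,0,0,0,0.08,-0.2,0,0,0.25,-0.2,0,0,0.456,-0.2,0,0,0.456,-0.15,0,0,0.456,0,0,0,0.456,0.12,0,0,0.456,0.176,0,0,0.456,0.176,0]'

```text
t: 7.62
position: [0.5901, 0.0826, 0.0762]
orientation: [-3.141, 0.002, 0.057]
wrist_force: [-0.0, -0.3, 0.6]
width: 0.0002
```

Run:
```python
from h import *
s=st(); print(cut(s['position']))
c=capture('side'); cv2.imwrite('pics/d5.png',cv2.resize(c['frame'][80:330,190:400],None,fx=2.4,fy=2.4))
c=capture('wrist'); cv2.imwrite('pics/w5.png',c['frame'])
tgt(0,-.105,.077,s)
```

```text
t 7.625 p [0.5901 0.0826 0.0762] o [-3.1415  0.0019  0.0571] f [-0.0466 -0.281   0.6464] w 0.00020123503667949968
[0.0007 0.0565]
shift [-0.0032  0.646  -0.0032] turn 0.0007390163560823275
```

View pics/d5.png

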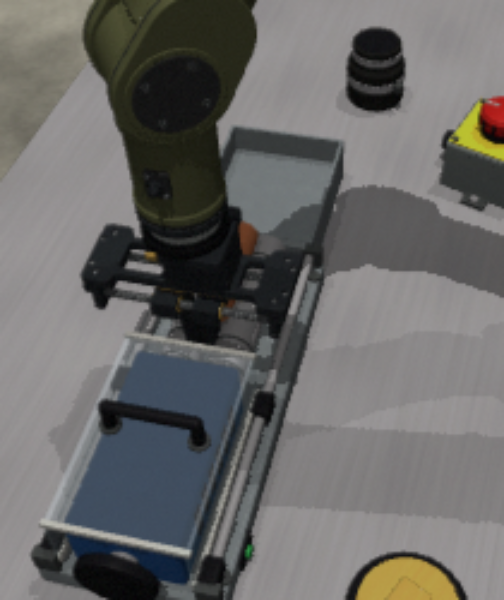

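View pics/w5.png

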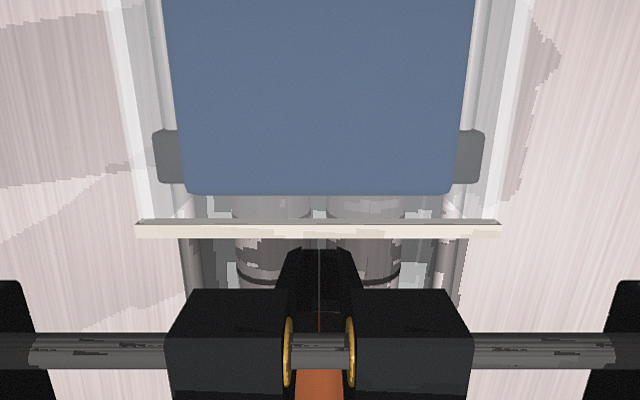

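Request:
send_rows --steps '[0,0.06,0,0,0,0.12,0,0,0,0.18,0,0,0,0.25,0,0,0,0.32,0,0,0,0.39,0,0,0,0.46,0,0,0,0.52,0,0,0,0.58,0,0,0,0.62,0,0]'

```text
t: 8.98
position: [0.599, -0.0743, 0.0765]
orientation: [3.14, 0.001, 0.055]
wrist_force: [-0.3, 0.9, 0.3]
width: 0.0002
```

Run:
```python
from h import *
s=st(); print(cut(s['position']))
c=capture('scene'); cv2.imwrite('pics/s6.png',cv2.resize(c['frame'][120:320,150:400],None,fx=3,fy=3)); print([(cut(k['xyz']),k) for k in spot_in('offcut',c)[:1]])
c=capture('side'); cv2.imwrite('pics/d6.png',cv2.resize(c['frame'][80:330,190:400],None,fx=2.4,fy=2.4)); print([(cut(k['xyz']),k) for k in spot_in('offcut',c)[:1]])
```

```text
t 8.975 p [ 0.599  -0.0743  0.0765] o [3.1405 0.0014 0.0554] f [-0.309   0.9334  0.2747] w 0.0002388756876230832
[ 0.0008 -0.1007]
[(array([ 0.0169, -0.1694]), {'xyz': [0.619, -0.142, 0.0621], 'score': 0.77})]
[(array([-0.0126, -0.1401]), {'xyz': [0.5879, -0.1144, 0.0637], 'score': 0.42})]
```

View pics/s6.png

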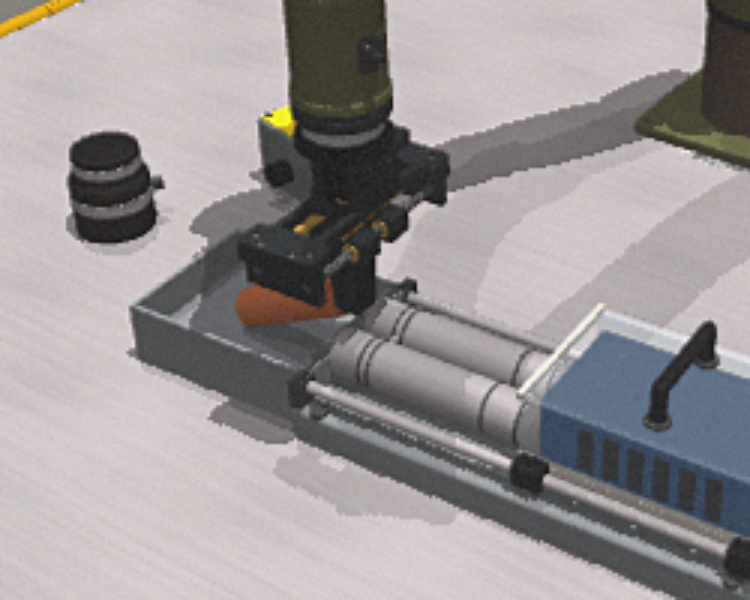

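View pics/d6.png

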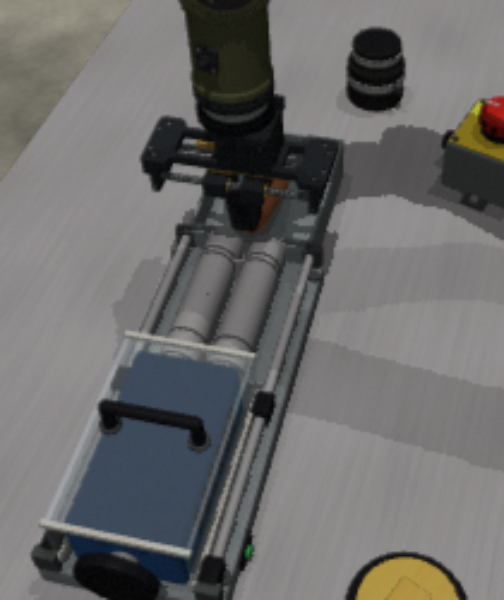

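Request:
send_rows --steps '[0,0.05,0,0,0,0.1,0,0,0,0.15,0,0,0,0.15,0,0,0,0.15,0,0]'

```text
t: 9.8
position: [0.6017, -0.1098, 0.077]
orientation: [-3.142, -0.0, 0.057]
wrist_force: [0.2, -0.1, 0.2]
width: 0.0006
```

Run:
```python
from h import *
s=st(); print(cut(s['position']))
c=capture('scene'); cv2.imwrite('pics/s7.png',cv2.resize(c['frame'][170:320,150:350],None,fx=3.5,fy=3.5)); print([(cut(k['xyz']),k) for k in spot_in('offcut',c)[:1]])
```

```text
t 9.8 p [ 0.6017 -0.1098  0.077 ] o [-3.1415 -0.0001  0.0565] f [ 0.2373 -0.0509  0.1939] w 0.0005752909102714932
[ 0.0015 -0.1363]
[(array([0.0471, 0.1926]), {'xyz': [0.6288, 0.2211, 0.1063], 'score': 0.51})]
```

View pics/s7.png

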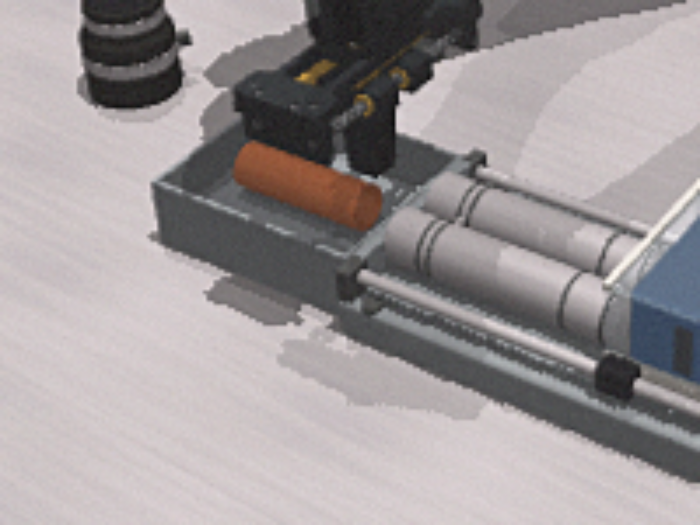

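Request:
send_rows --steps '[0,0,-0.2,0,0,-0.1,-0.38,0,0,-0.35,-0.38,0,0,-0.6,-0.38,0,0,-0.6,-0.38,0]'

```text
t: 10.52
position: [0.5925, 0.049, 0.173]
orientation: [-3.136, -0.002, 0.069]
wrist_force: [0.3, 0.1, -0.3]
width: 0.0004
```

Run:
```python
from h import *
s=st(); print(cut(s['position']))
c=capture('scene'); cv2.imwrite('pics/s8.png',cv2.resize(c['frame'][170:320,150:350],None,fx=3.5,fy=3.5)); print([(cut(k['xyz']),k) for k in spot_in('offcut',c)[:1]])
c=capture('side'); cv2.imwrite('pics/d8.png',cv2.resize(c['frame'][80:330,190:400],None,fx=2.4,fy=2.4)); print([(cut(k['xyz']),k) for k in spot_in('offcut',c)[:1]]);print([(cut(k['xyz']),k) for k in spot_in('guard_handle',c)[:1]])
tgt(0,.217,.172,s)
```

```text
t 10.525 p [0.5925 0.049  0.173 ] o [-3.136  -0.0015  0.0689] f [ 0.2866  0.1224 -0.339 ] w 0.0003935037194766845
[0.0012 0.0228]
[(array([ 0.0129, -0.1883]), {'xyz': [0.6161, -0.1611, 0.051], 'score': 0.66})]
[(array([ 0.0069, -0.1536]), {'xyz': [0.6081, -0.1268, 0.0266], 'score': 0.45})]
[(array([-0.0038,  0.1977]), {'xyz': [0.5777, 0.2234, 0.1119], 'score': 0.55})]
shift [ 0.0049 -0.7768  0.0082] turn 0.011996886376837155
```

View pics/d8.png

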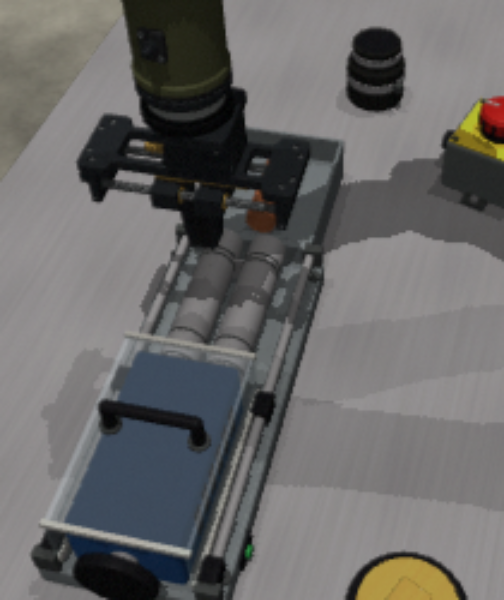

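View pics/s8.png

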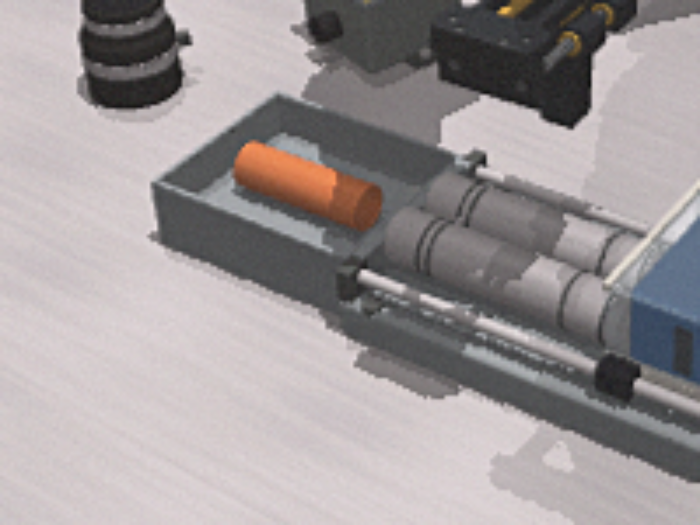

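Request:
send_rows --steps '[0,-0.25,0,0,0,-0.5,0,0,0,-0.72,0,0,0,-0.82,0,0,0,-0.82,0,0,0,-0.82,0,0]'

```text
t: 11.52
position: [0.5824, 0.2413, 0.1716]
orientation: [3.139, 0.0, 0.053]
wrist_force: [-0.6, -1.6, 0.2]
width: 0.0005
```

Run:
```python
from h import *
s=st(); print(cut(s['position']))
c=capture('side'); cv2.imwrite('pics/d9.png',cv2.resize(c['frame'][80:330,190:400],None,fx=2.4,fy=2.4)); print([(cut(k['xyz']),k) for k in spot_in('offcut',c)[:1]])
c=capture('wrist'); cv2.imwrite('pics/w9.png',c['frame'])
tgt(0,.217,.122,s)
```

```text
t 11.525 p [0.5824 0.2413 0.1716] o [3.1388 0.0003 0.0532] f [-0.6204 -1.6132  0.1604] w 0.0004959894476335069
[0.0019 0.2153]
[(array([-0.0007, -0.1833]), {'xyz': [0.6022, -0.1568, 0.0528], 'score': 0.75})]
shift [-0.0076 -0.0073  0.1982] turn -0.0029281522301714876
```

View pics/d9.png

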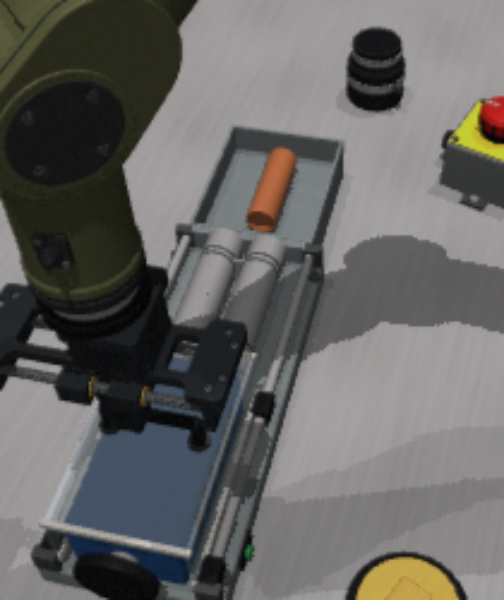

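View pics/w9.png

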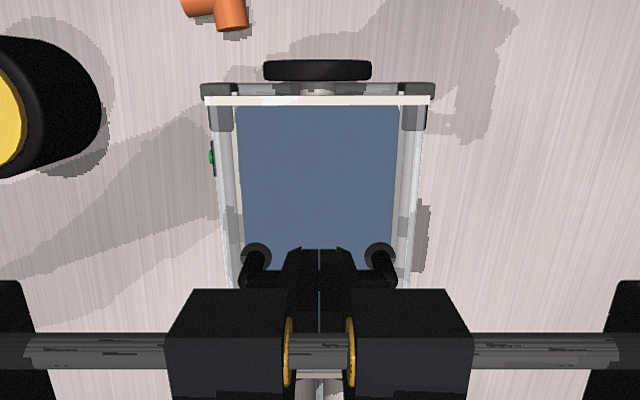

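Run:
```python
from h import *
from scipy.optimize import least_squares
s=st(); c=capture('wrist'); T=np.linalg.inv(c['tool_from_camera']); R=Ro.from_euler('xyz',s['orientation']).as_matrix()
def W(cx,cy,z): return np.array([C0[0]+cx*np.cos(CA)-cy*np.sin(CA),C0[1]+cx*np.sin(CA)+cy*np.cos(CA),z])
for cy in (.186,.190,.205):
  for cx in (-.04,.04):
    for z in (.138,.11):
      p=R.T@(W(cx,cy,z)-s['position']); q=(T@np.r_[p,1])[:3]; u=c['mtx']@q; print(cy,cx,z,u[:2]/u[2])
A=capture('scene');B=capture('side')
# orange mask centroid of tray region & ends
for n,c2 in (('A',A),('B',B)):
  f=c2['frame']; h=cv2.cvtColor(f,cv2.COLOR_BGR2HSV); m=((h[...,0]<14)&(h[...,1]>120)&(h[...,2]>70)).astype(np.uint8)
  nl,l,sta,cen=cv2.connectedComponentsWithStats(m)
  for i in range(1,nl):
    if sta[i,4]>80:
      ys,xs=np.where(l==i); P=np.c_[xs,ys]; print(n,sta[i],cen[i])
  for cy,z in ((-.13,.0375),(-.19,.0375),(-.24,.0375)):
    p=c2['mtx']@(c2['R']@W(0,cy,z)+c2['t']); print('  axis pred',cy,p[:2]/p[2])
```

```text
t 11.675 p [0.5824 0.2419 0.1718] o [ 3.1399 -0.      0.0532] f [ 0.9124  0.3133 -0.4405] w 0.00037454321190423696
0.186 -0.04 0.138 [246.9434 283.8299]
0.186 -0.04 0.11 [255.038  259.9076]
0.186 0.04 0.138 [385.9165 283.3269]
0.186 0.04 0.11 [378.2331 259.4614]
0.19 -0.04 0.138 [246.4686 277.7655]
0.19 -0.04 0.11 [254.6625 254.4024]
0.19 0.04 0.138 [386.3148 277.2593]
0.19 0.04 0.11 [378.5432 253.9537]
0.205 -0.04 0.138 [244.634  254.3291]
0.205 -0.04 0.11 [253.2165 233.2007]
0.205 0.04 0.138 [387.8543 253.8103]
0.205 0.04 0.11 [379.7375 232.7421]
A [438  48  35  11 172] [454.4477  53.2151]
A [496  59  45  14 247] [517.7409  65.7287]
A [596  79  41  13 239] [616.0084  84.8201]
A [249 146  18  14 165] [257.8121 151.6182]
A [ 526  170  114   40 1337] [578.5714 189.3141]
A [217 210  42  26 550] [237.6255 222.56  ]
A [446 279  80  37 879] [482.8851 297.6394]
  axis pred -0.13 [259.3239 231.2673]
  axis pred -0.19 [240.2047 224.0522]
  axis pred -0.24 [224.8443 218.2556]
B [390 120  20  17 231] [399.71   127.4545]
B [293 142  20  35 382] [302.9764 158.3639]
B [255 352  29  48 703] [266.9118 374.0142]
  axis pred -0.13 [296.7755 175.8339]
  axis pred -0.19 [302.3106 160.734 ]
  axis pred -0.24 [306.6403 148.9225]
```

Request:
send_rows --steps '[0,0,0.1,0,0,0,0.198,0,0,0,0.198,0,0,0.06,0.198,0,0,0.14,0.198,0,0,0.24,0.198,0,0,0.34,0.198,0,0,0.44,0.198,0,0,0.54,0.198,0,0,0.62,0.198,0]'

```text
t: 13.08
position: [0.5909, 0.0878, 0.1234]
orientation: [3.141, -0.002, 0.055]
wrist_force: [-1.1, 2.9, 1.0]
width: 0.0003
```

Run:
```python
from h import *
s=st(); print(cut(s['position']))
tgt(0,.014,.122,s)
```

```text
t 13.075 p [0.5909 0.0878 0.1234] o [ 3.1415 -0.0015  0.0552] f [-1.1219  2.9043  1.0306] w 0.00029475746601650656
[0.0018 0.0616]
shift [-0.0068  0.1903  0.0058] turn -0.0010896196909668011
```

Request:
send_rows --steps '[0,0.07,0,0,0,0.13,0,0,0,0.17,0,0,0,0.19,0,0,0,0.195,0,0,0,0.195,0,0]'

```text
t: 13.82
position: [0.5928, 0.0411, 0.1222]
orientation: [3.141, 0.001, 0.057]
wrist_force: [-0.6, 0.7, -0.5]
width: 0.0001
```

Run:
```python
from h import *
s=st(); print(cut(s['position']))
c=capture('side'); cv2.imwrite('pics/d10.png',cv2.resize(c['frame'][80:330,190:440],None,fx=2.4,fy=2.4))
```

```text
t 13.825 p [0.5928 0.0411 0.1222] o [3.1409 0.0008 0.057 ] f [-0.6306  0.7227 -0.5231] w 0.00011503690838235556
[0.0011 0.0149]
```

View pics/d10.png

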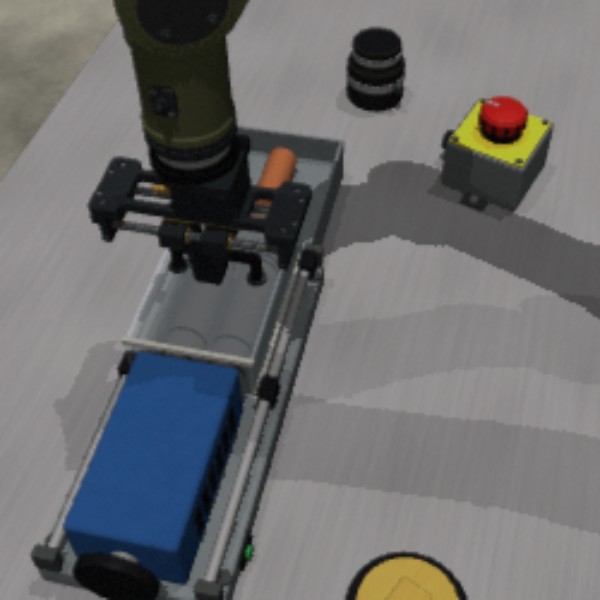

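Nearly shut; push further until the end stop is felt.

Request:
send_rows --steps '[0,0.015,0,0,0,0.025,0,0,0,0.03,0,0,0,0.03,0,0]'

```text
t: 14.38
position: [0.5928, 0.0398, 0.1223]
orientation: [-3.134, 0.0, 0.061]
wrist_force: [-0.9, 11.1, -2.4]
width: 0.0003
```

Request:
send_rows --steps '[0,-0.06,0,0,0,-0.06,-0.2,0,0,-0.06,-0.34,0,-0.25,0.15,-0.34,0,-0.5,0.4,-0.34,0,-0.75,0.7,-0.34,0,-0.95,0.98,-0.34,0,-0.95,0.98,-0.34,0]'

```text
t: 15.38
position: [0.3923, -0.193, 0.2076]
orientation: [3.14, 0.001, 0.057]
wrist_force: [1.3, -0.3, -1.0]
width: 0.0009
```

Run:
```python
from h import *
s=st();print(s['joint_positions'])
c=capture('wrist'); cv2.imwrite('pics/w11.png',c['frame']); r=spot_in('stop_top',c)[:1]; print(r)
c=capture('side'); cv2.imwrite('pics/d11.png',cv2.resize(c['frame'][80:330,190:440],None,fx=2.4,fy=2.4)); print(spot_in('stop_top',c)[:1])
R=Ro.from_euler('xyz',s['orientation']).as_matrix()
for t in ([.364,-.2985,.15],[.3625,-.2985,.09]): print(R.T@(np.array(t)-s['position'])/.25)
```

```text
t 15.375 p [ 0.3923 -0.193   0.2076] o [3.1401 0.0006 0.0566] f [ 1.2862 -0.2874 -0.9601] w 0.0008767754775997774
[ 0.6898  0.5435 -0.5149  2.1329  0.4866  0.5797 -0.1213]
[{'xyz': [0.5577, -0.3981, 0.0781], 'score': 0.57}]
[{'xyz': [0.3644, -0.2921, 0.1076], 'score': 0.84}]
[-0.1368  0.4144  0.2311]
[-0.1426  0.4137  0.4711]
```

View pics/w11.png

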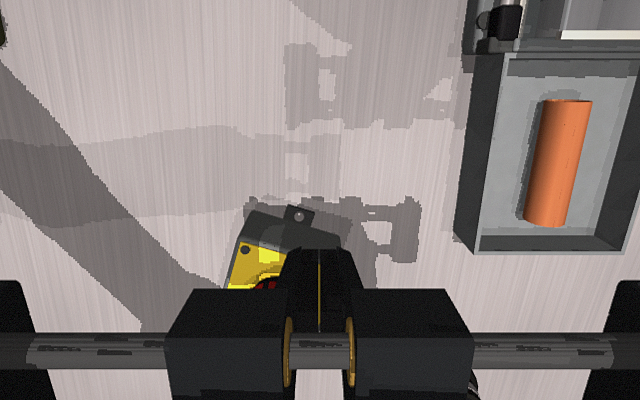

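View pics/d11.png

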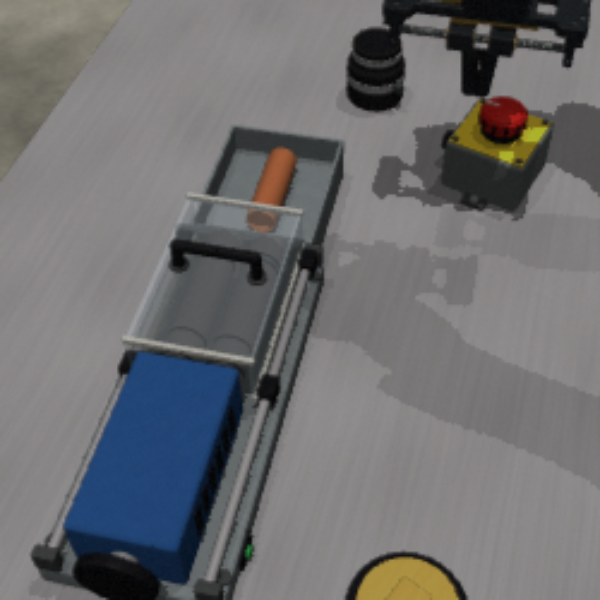

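Request:
send_rows --gripper 1 --steps '[-0.05,0.2,0,0,-0.137,0.414,0.1,0,-0.137,0.414,0.2,0,-0.137,0.414,0.2,0,-0.137,0.414,0.2,0]'

```text
t: 16.2
position: [0.3673, -0.2949, 0.1582]
orientation: [3.142, -0.001, 0.06]
wrist_force: [0.3, -0.7, 1.0]
width: 0.0482
```

Run:
```python
from h import *
s=st()
c=capture('wrist'); f=c['frame'].copy(); r=spot_in('stop_top',c)[:1]; print(r)
R=Ro.from_euler('xyz',s['orientation']).as_matrix(); T=np.linalg.inv(c['tool_from_camera'])
pts=[]
for a in np.linspace(0,2*np.pi,40):
    p=R.T@(np.array([.363+.028*np.cos(a),-.2985+.028*np.sin(a),.1068-.002])-s['position']); q=c['mtx']@(T@np.r_[p,1])[:3]; pts.append(q[:2]/q[2])
cv2.polylines(f,[np.int32(pts)],True,(255,255,0),1)
cv2.imwrite('pics/w12.png',f)
for t in ([.363,-.2985,.09],): print(R.T@(np.array(t)-s['position'])/.25)
```

```text
t 16.2 p [ 0.3673 -0.2949  0.1582] o [ 3.1415 -0.0015  0.0605] f [ 0.3372 -0.7094  0.9707] w 0.04824823598131974
[{'xyz': [0.3619, -0.3054, 0.105], 'score': 0.95}]
[-0.0184  0.0133  0.2727]
```

View pics/w12.png

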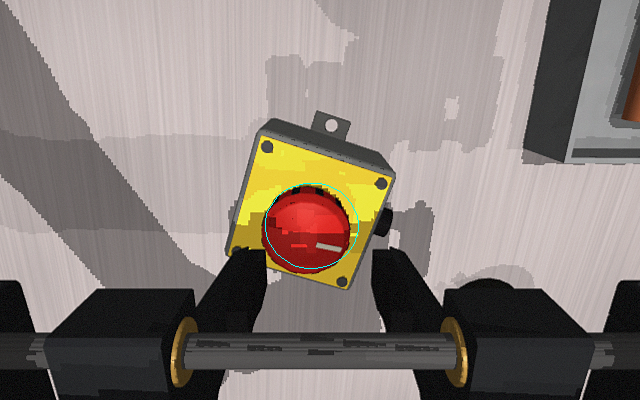

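Run:
```python
from h import *
capture('side')
s=st()
c=capture('wrist'); f=c['frame'].copy(); r=spot_in('stop_top',c)[:1]; print(r)
st()
R=Ro.from_euler('xyz',s['orientation']).as_matrix(); T=np.linalg.inv(c['tool_from_camera'])
pts=[]
for a in np.linspace(0,2*np.pi,40):
    p=R.T@(np.array([.363+.028*np.cos(a),-.2985+.028*np.sin(a),.1068-.002])-s['position']); q=c['mtx']@(T@np.r_[p,1])[:3]; pts.append(q[:2]/q[2])
cv2.polylines(f,[np.int32(pts)],True,(255,255,0),1)
cv2.imwrite('pics/w13.png',f[150:350,200:450])
for t in ([.363,-.2995,.09],): print(R.T@(np.array(t)-s['position'])/.25)
```

```text
t 16.35 p [ 0.3668 -0.2957  0.1584] o [ 3.1406 -0.0017  0.0589] f [ 0.037  -0.8046 -0.9153] w 0.060137778160316686
[{'xyz': [0.3634, -0.3039, 0.1071], 'score': 0.63}]
t 16.45 p [ 0.3662 -0.2961  0.1582] o [ 3.1407 -0.0011  0.0579] f [-0.0478  0.1591  0.7363] w 0.06843296381316688
[-0.0163  0.0139  0.2738]
```

View pics/w13.png

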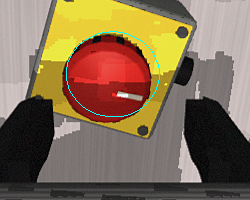

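Request:
send_rows --steps '[-0.02,0.02,0,0,-0.02,0.02,0.05,0,-0.02,0.02,0.13,0,-0.02,0.02,0.21,0,-0.02,0.02,0.28,0,-0.02,0.02,0.305,0,-0.02,0.02,0.305,0]'

```text
t: 17.32
position: [0.3606, -0.3015, 0.0808]
orientation: [-3.141, 0.001, 0.057]
wrist_force: [0.0, -0.1, 0.7]
width: 0.0882
```

Run:
```python
from h import *
s=st()
c=capture('wrist'); cv2.imwrite('pics/w14.png',c['frame']); print(spot_in('stop_top',c)[:1])
c=capture('side'); cv2.imwrite('pics/d14.png',cv2.resize(c['frame'][50:200,320:470],None,fx=4,fy=4))
```

```text
t 17.325 p [ 0.3606 -0.3015  0.0808] o [-3.1411  0.0008  0.0569] f [ 0.0489 -0.1135  0.7117] w 0.08821505952023848
[]
```

View pics/w14.png

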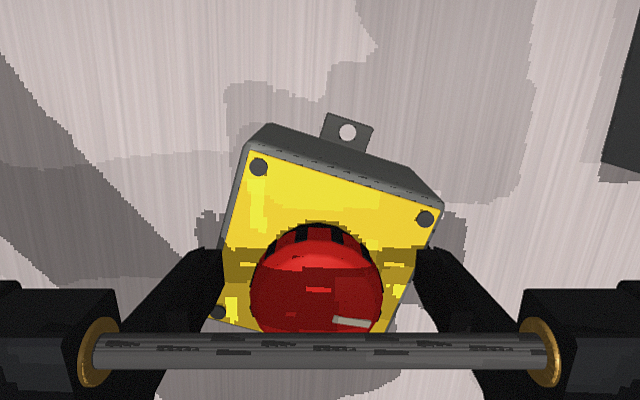

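View pics/d14.png

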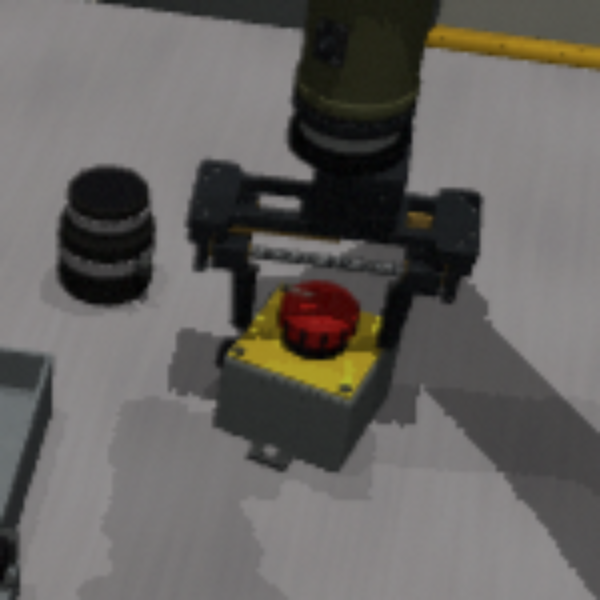

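Request:
send_rows --gripper 0 --steps '[0,0,0,0,0,0,0,0,0,0,0,0,0,0,0,0,0,0,0,0,0,0,0,0]'

```text
t: 18.23
position: [0.36, -0.3017, 0.0813]
orientation: [3.141, 0.001, 0.056]
wrist_force: [-4.7, 0.8, 2.9]
width: 0.0554
```

Run:
```python
from h import *
s=st();print(s['moment'])
```

```text
t 18.225 p [ 0.36   -0.3017  0.0813] o [3.1415 0.0015 0.0562] f [-4.7446  0.819   2.902 ] w 0.05537361256206553
[-0.0842  0.4282  0.0193]
```

Request:
send_rows --steps '[0,0,0,0.06,0,0,0,0.12,0,0,0,0.2,0,0,0,0.2,0,0,0,0.2]'

```text
t: 18.85
position: [0.3609, -0.3016, 0.0813]
orientation: [3.142, -0.0, -0.151]
wrist_force: [-2.7, 0.7, 3.7]
width: 0.0552
```

Run:
```python
from h import *
s=st();print(s['moment'],s['joint_torque'][6])
c=capture('side'); cv2.imwrite('pics/d15.png',cv2.resize(c['frame'][50:200,320:470],None,fx=4,fy=4))
```

```text
t 18.85 p [ 0.3609 -0.3016  0.0813] o [ 3.1415 -0.0002 -0.1511] f [-2.7075  0.7104  3.6888] w 0.05518300643341599
[0.01   0.1775 0.0086] -0.07860390935093164
```

Request:
send_rows --steps '[0,0,0,0.12,0,0,0,0.24,0,0,0,0.36,0,0,0,0.42,0,0,0,0.42,0,0,0,0.42]'

```text
t: 19.65
position: [0.3626, -0.3024, 0.0817]
orientation: [-3.141, -0.004, -0.592]
wrist_force: [0.6, -0.3, 5.9]
width: 0.0552
```

Run:
```python
from h import *
s=st();print(s['moment'],s['joint_torque'][6])
c=capture('wrist'); cv2.imwrite('pics/w16.png',c['frame'])
```

```text
t 19.65 p [ 0.3626 -0.3024  0.0817] o [-3.1409 -0.004  -0.5919] f [ 0.5789 -0.2846  5.8984] w 0.055170645582364154
[-0.2746 -0.1525  0.0653] -0.03120905254036188
```

View pics/w16.png

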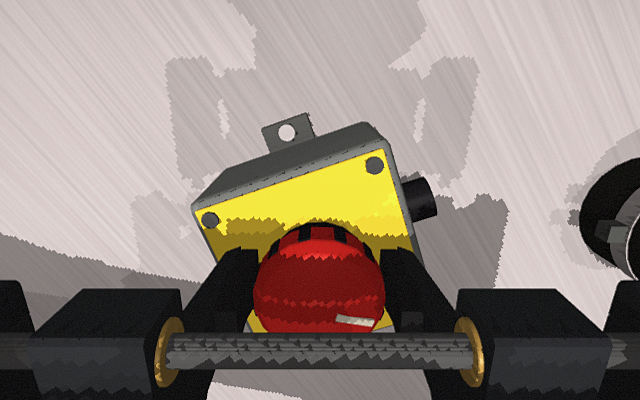

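Request:
send_rows --gripper 1 --steps '[0,0,0,0,0,0,0,0,0,0,0,0,0,0,0,0,0,0,0,0,0,0,0,0,0,0,0,0]'

```text
t: 20.58
position: [0.3608, -0.3017, 0.0812]
orientation: [3.142, -0.0, -0.592]
wrist_force: [1.3, -0.7, -0.1]
width: 0.0876
```

Request:
send_rows --steps '[0,0,-0.1,0,0,0,-0.3,0,0,0,-0.5,0,0,-0.15,-0.6,0,0,-0.15,-0.6,0,0,-0.15,-0.6,0]'

```text
t: 21.32
position: [0.3809, -0.2708, 0.2308]
orientation: [3.141, 0.001, -0.593]
wrist_force: [-0.3, 0.7, 0.1]
width: 0.0882
```

Run:
```python
from h import *
capture('scene'); s=st()
c=capture('wrist'); cv2.imwrite('pics/w17.png',c['frame']); print(spot_in('stop_top',c)[:1])
c=capture('side'); cv2.imwrite('pics/d17.png',c['frame']); print(spot_in('stop_top',c)[:1])
b=c['frame'][105:175,360:440]
old=cv2.imread('pics/side0.png')[105:175,360:440]; mid=cv2.imread('pics/d2.png')[105:175,360:440]
cv2.imwrite('pics/cmp.png',cv2.resize(cv2.hconcat([old,mid,b]),None,fx=3.3,fy=3.3,interpolation=cv2.INTER_CUBIC))
for f in (old,mid,b):
    h=cv2.cvtColor(f,cv2.COLOR_BGR2HSV); m=((h[...,0]<8)|(h[...,0]>172))&(h[...,1]>130)&(h[...,2]>60); y,x=np.where(m); print(len(y),y.min(),y.mean(),x.mean())
```

```text
t 21.375 p [ 0.3805 -0.271   0.2304] o [ 3.1405  0.002  -0.5935] f [-0.5738 -0.8646  0.5268] w 0.08823181231706262
[{'xyz': [0.366, -0.3037, 0.1139], 'score': 0.83}]
[{'xyz': [0.3594, -0.2891, 0.116], 'score': 0.51}]
225 13 19.93777777777778 40.05777777777778
199 15 22.160804020100503 39.653266331658294
198 13 19.257575757575758 40.207070707070706
```

View pics/d17.png

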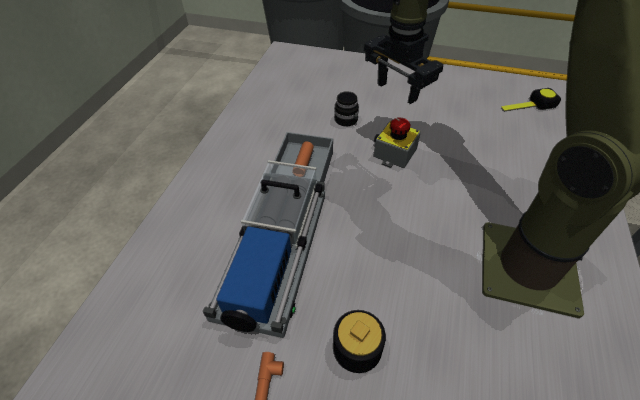

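View pics/cmp.png

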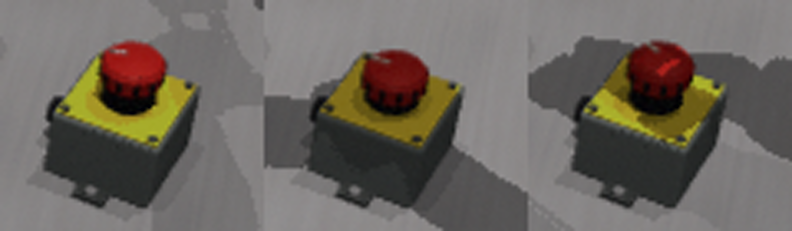

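```bash
python3 -c "
from h import *
print(job.job_done())"
```

```text
the job is handed in; nothing more can be done
None
```

I cleared the tube cutter in the order you gave and handed the job in at about 21 s of the 64 s allowed. The hand-in reports no verdict, so the result rests on my own checks.

- **Stop pressed:** I pushed the head down until the force jumped from 14 to 41 N at its hard stop. The pictures afterwards showed it staying down.
- **Guard opened:** I pushed the handle to about 0.186 m open.
- **Offcut cleared:** I pushed it off the rollers. It first tipped and leaned, so I pushed another 35 mm until it lay flat, centred about 5 mm from the middle of the tray.
- **Guard shut:** I pushed the handle back until it met the end stop at 11 N.
- **Stop released:** I gripped the head and turned it clockwise. It gave freely, so I turned it 0.65 rad, let go and backed off.

The final side picture shows:

- The head is back at its starting height. The wrist camera put its top at 0.114 m and the side camera at 0.116 m, against 0.116 m when up.
- The guard is shut and the offcut is in the tray.
- The cleanout, tee and coupling look unmoved.
- The gripper is open and well clear of everything.

Two readings disagreed slightly. The stop's position in the wrist pictures came out 3 to 5 mm off the fixed cameras while the arm was settling, and I used a blend of the two for the grip. The moment reading was too close to noise to show the turn. I judged the direction from the absence of resistance and from the head's mark turning with the gripper.

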